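Check-weigh a tin on the hand beam scale

ROBOT

A 6-joint arm with a two-finger parallel gripper is mounted at the origin on a cart in front of the work surface, level with it; the furniture and walls round the work are solid. World frame = base frame: x ahead of the robot, y to its left, z up, the work surface at z = 0. Lengths are in m, angles in rad, forces in N, time in s.
With the tool pointing down it reaches from about 0.3 to 0.775 m from the base axis. Payload 14.6 kg.
Tool frame: the origin (TCP) lies between the finger pads; the fingertips stand ctrl.tip_extent ahead of it and the grasp point (between the pads) lies 3 mm ahead of it (ctrl.tip_extent is the distance from the TCP to the fingertips, in m); z points along the fingers, y is the line along which they close (so a half turn about z gives the same grasp; the last joint's range is limited). The gripper opens to 94 mm and grips with 3 to 60 N. Pads are 16 mm wide; open, the fingers measure 119 mm over their backs; the gripper's body (75 mm by 177 mm) begins 78 mm behind the grasp point.
Start: joints at [-1.385, 0.3, 1.521, -0, 1.321, -0.067], TCP at [0.138, -0.533, 0.227] pointing down, gripper open.
Joint ranges: [-3.03, 3.03], [-0.79, 2.21], [0.23, 2.52], [-1.04, 4.18], [0, 3.07], [-2.55, 2.55]. Speed limits (rad/s): [2.22, 2.22, 2.57, 3.14, 3.14, 3.14].

INTERFACE

Orientations are given as [roll, pitch, yaw] about the fixed x, y, z axes, in that order (R = Rz(yaw) Ry(pitch) Rx(roll)).
In Python, from station import ctrl gives the robot as it stands.
- The arm moves only by the shell command python3 shift.py [OPENING] [FORCE], which reads ROWS from standard input. ROWS is a JSON list of rows, 1 to 10 of them, each of 6 numbers: dx, dy, dz in m, then a rotation vector rx, ry, rz in rad; each row shifts and turns the commanded pose from where the row before left it, along the tool's axes as they then stand; what a row does not reach is not made up. A row lasts 1/10 s, in which the tool goes at most 0.05 m and 0.15 rad, less where a joint would pass 70% of its speed; a pose out of reach is approached as far as the arm can. OPENING is the finger opening in m, set as the command begins (- or left out keeps the last). The fingers move at their own pace and stop on an object; FORCE is the grip in N (left out, the last holds). Time passes only in rows, so rows that do not move let the fingers close. It prints the time, the measured TCP pose, the force, the opening and the grip force at its end. Input that does not fit is refused with a message, and nothing moves.
- ctrl.get_obs(): the state, without advancing time (a new reading comes with each control period).
- ctrl.camera(name): name is "side" or "top"; returns a dict with "pixels" (384x512x3 uint8, blue, green, red), "fx", "fy", "cx", "cy" (pixels), "extrinsics" (4x4, takes a point from camera to world coordinates). Camera axes: x right, y up, looking along -z (the intrinsics and any distortion apply to the point x, -y, -z); pixel columns grow to the right and rows downward; lengths in m; the calibration is good to about 2 mm. A picture is of the moment at which its call begins. There is no depth.
- ctrl.hand_in(): hands the job in; it is judged then, once.
The state is a dict: "time_s": time; "qpos": joint angles; "joint_vel": joint speeds; "tau": joint torques, N m; "ee_pos": TCP position; "eef_rot": TCP orientation; "force": force on the tool from outside, world axes, zero at the start; "moment": the same for the moment, N m; "grip_width": finger opening in m; "grip_force": force on a finger pad.
Only numpy, scipy, OpenCV 4.12 (cv2) and the standard library are available. Lean on these libraries where they do the work, as an engineer would, in place of code of your own. Each camera call takes 0.05 s, during which the arm holds its last target. There are 200 camera calls.

TASK

Check the weight of the tin standing on the pan of the hand beam scale: hook the larger of the two hanging weights over the long arm of the beam, near its free end, slide it along until it is against the stop collar, and let go of it. Then take the scale by its lifting handle and raise it until the beam is about 5 cm clear of where it lay in the forks of its rest. Finish while still holding it up there, steady, with the beam hanging level and the tin upright on its pan; leave the smaller weight where it stands.

Things in the scene. Friction and masses are not known exactly. Their poses are not given: they have to be found in the camera images.
- scale_rest: Rest of the scale, fixed: plank 90 x 520 x 14 mm with two forked steel uprights in which the beam lies. Origin: on the bench under the lifting handle; z up, y along the beam, long arm to -y (robot's right). Forks at y = +150 and -280 mm, 12 mm thick along y; slot 13 mm wide, floor at z = 138 mm, prong tips 169 mm high, within 17 mm of the middle.
- beam: Loose aluminium bar 8 mm wide (x), 14 mm high, y = +187 to -307 mm, lying in the forks. Origin: bar's centre line under the handle's pivot, 145 mm above the bench at rest; axes as the rest. Shoulders stop it sliding endways. Bare from y = -119 (collar) to -274 mm (fork). Balances with the large weight against the collar; 3 mm off tilts it 1 degree. All together 0.87 kg.
- collar_face (a point): The mark, in line with the bar's top (7 mm above its centre line): outer face of the stop collar, a dark steel block on the long arm, 14 x 12 x 22 mm with a small screw on top (up to 21 mm above the centre line), 119 mm from the handle. The weight's hook, 22 mm wide along the beam, ends up against this face, its middle 11 mm farther out.
- hang_spot (a point): Point on top of the bar 96 mm outside the collar face, near the free end: a good place to hook the weight on.
- handle_grip (a point): Middle of the lifting handle's wooden grip, 14 mm thick (x, across the beam: pinch it so, from above), 60 mm long (y), 22 mm high, 70 mm above the beam's centre line; clear from 35 mm above that line up. Below it a pivot, 24 mm above that line, lets the beam swing 20 degrees each way, damped; light friction keeps the handle upright at rest.
- pan: Aluminium dish 96 mm across on a wire stirrup hinged under the beam at y = +85 mm, so that it swings along the beam. Origin: the hinge, 15 mm below the beam's centre line; the dish's inner floor is 99 mm below the hinge, at rest 17 mm above the plank.
- tin: Round tin, 77 mm across and 77 mm high, 0.26 kg, standing loose on the pan. Origin: centre of its underside, z up.
- large_weight: Larger hanging weight, 0.216 kg, standing on the bench: steel disc 40 mm across, 26 mm high, on it a hook of flat strip 22 mm wide (y), top at 81 mm. Origin: centre of the underside, z up. The hook is an upside-down U, 24 mm across outside (x), 16 mm inside: stem at -x (towards the robot at yaw 0) joins the disc, tip at +x. Grip it from above across x, outside the U.
- large_weight_crown (a point): Middle of the underside of the larger weight's hook crown (5 mm thick), 76 mm above the weight's foot; lies on top of the bar when hung. The tip reaches 21 mm below it; the disc's top is 50 mm below it. The bar enters sideways through the 29 mm gap between tip and disc, from the tip's side (+x); then lower. Keep the fingertips no lower than the tip.
- small_weight: Smaller hanging weight, 0.085 kg, disc 28 mm across and 17 mm high, hook of the same size and shape, 72 mm high in all; standing on the bench; not used. Origin: centre of its underside.

How it is judged:
By the outcome, as a careful person would: the job done as asked, in the order asked, and still so for the second after the job is handed in, while the arm keeps its last pose, push and grip.
It also fails if it takes over 64 s, if anything falls off the work surface, if the arm or the gripper's body presses on something with over 40 N, if the wrist force passes 120 N, or if a joint passes its speed limit or range.

## Working session

There is one attempt and no reset: what is moved stays moved. The work goes in short steps, Python scripts to look and compute and a shell command to move; the robot and the scene stay as the last step left them, time stands still between calls to the robot, and variables do not carry over. Pictures are saved under pics/ and viewed, at most 10 in all, crops included, and the job is handed in when it is done.

```bash
ls; mkdir -p pics; cat > h.py <<'E'
import numpy as np, cv2
from station import ctrl
def snap(n,f):
    c=ctrl.camera(n); cv2.imwrite(f,c['pixels']); return c
def ray(c,u,v):
    E=np.array(c['extrinsics']); d=np.array([(u-c['cx'])/c['fx'],-(v-c['cy'])/c['fy'],-1.])
    return E[:3,3],E[:3,:3]@d
def plane(c,u,v,z):
    o,d=ray(c,u,v); return o+d*(z-o[2])/d[2]
def tri(c1,p1,c2,p2):
    o1,d1=ray(c1,*p1);o2,d2=ray(c2,*p2)
    s=np.linalg.lstsq(np.c_[d1,-d2],o2-o1,rcond=None)[0]
    a=o1+s[0]*d1;b=o2+s[1]*d2
    return (a+b)/2,np.linalg.norm(a-b)
def proj(c,P):
    E=np.array(c['extrinsics']);q=E[:3,:3].T@(np.array(P)-E[:3,3])
    return np.array([c['cx']-c['fx']*q[0]/q[2],c['cy']+c['fy']*q[1]/q[2]])
E
python3 - <<'E'
from h import *
for n in('side','top'):
    c=snap(n,f'pics/{n}0.png'); print(n,{k:c[k] for k in c if k!='pixels'})
o=ctrl.get_obs();print(o,ctrl.tip_extent)
E
```

```text
pics
shift.py
station.py
side {'fx': 435.96397019942555, 'fy': 435.96397019942555, 'cx': 255.86116984147696, 'cy': 197.63251044204156, 'extrinsics': array([[-8.14812226e-01,  3.76178853e-01, -4.41101471e-01,
         7.65016354e-02],
       [-5.79724951e-01, -5.28547290e-01,  6.20126394e-01,
         6.93994734e-01],
       [ 1.35448484e-04,  7.61004095e-01,  6.48747061e-01,
         8.49802939e-01],
       [ 0.00000000e+00,  0.00000000e+00,  0.00000000e+00,
         1.00000000e+00]])}
top {'fx': 350.1804107700421, 'fy': 350.1804107700421, 'cx': 255.87016206967158, 'cy': 186.0122407377548, 'extrinsics': array([[ 0.00707064,  0.98036741, -0.19705264,  0.39165156],
       [-0.99958627,  0.01242344,  0.0259414 ,  0.01893089],
       [ 0.02788018,  0.1967877 ,  0.98004964,  0.98846557],
       [ 0.        ,  0.        ,  0.        ,  1.        ]])}
{'time_s': 0.1, 'qpos': array([-1.38456801e+00,  3.00395518e-01,  1.52148477e+00, -1.97667534e-05,
        1.32070411e+00, -6.66062191e-02]), 'joint_vel': array([ 0.00130411, -0.00158734, -0.00212556, -0.00141654, -0.00036194,
        0.0003579 ]), 'tau': array([ 1.45580070e-03, -5.32646549e+01, -3.53282619e+01,  7.10033672e-02,
        2.34873604e-02, -6.36949471e-05]), 'ee_pos': array([ 0.13753407, -0.53231871,  0.22696852]), 'eef_rot': array([-3.14060184e+00, -4.69025846e-05,  2.52839416e-01]), 'force': array([-0.07898596,  0.2494072 , -0.94924221]), 'moment': array([ 0.01765872,  0.00136689, -0.0100502 ]), 'grip_force': 0.0, 'grip_width': 0.09390370980878114} 0.022
```

View pics/side0.png

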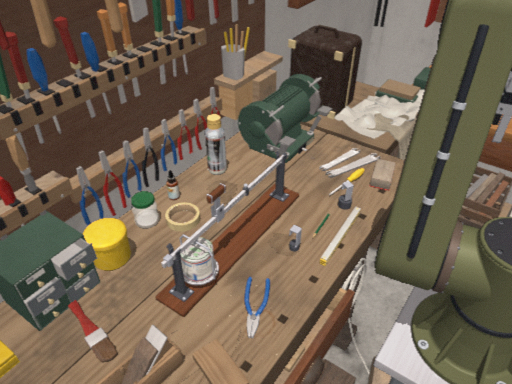

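View pics/top0.png

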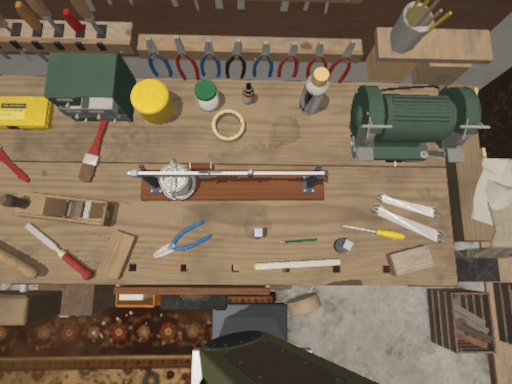

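The side view shows the beam from about (172,255) to (283,158), with weights at (295,238) and (346,195). In the top view the beam lies along row ~173, with weights at (258,232) and (344,245). I'll enlarge these parts.

```bash
python3 - <<'E'
import cv2,numpy as np
s=cv2.imread('pics/side0.png');t=cv2.imread('pics/top0.png')
def cr(im,x,y,w,h,k): return cv2.resize(im[y:y+h,x:x+w],None,fx=k,fy=k,interpolation=cv2.INTER_CUBIC)
a=cr(t,120,150,200,60,4)   # 800x240
b=np.hstack([cr(s,270,170,100,90,4),cr(t,240,215,120,50,3.3333)[:, :400] if 0 else cv2.copyMakeBorder(cr(t,240,215,120,50,3.3333),0,193,0,0,cv2.BORDER_CONSTANT)[:360,:400]])
cv2.imwrite('pics/c1.png',np.vstack([a,b]))
cv2.imwrite('pics/c2.png',cr(s,155,145,150,150,4))
E
```

```text
(no output)
```

View pics/c1.png

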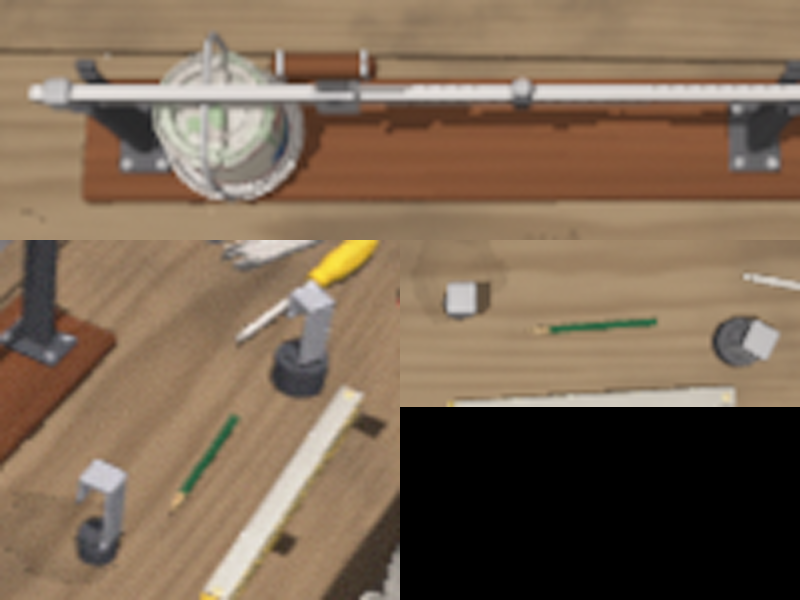

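View pics/c2.png

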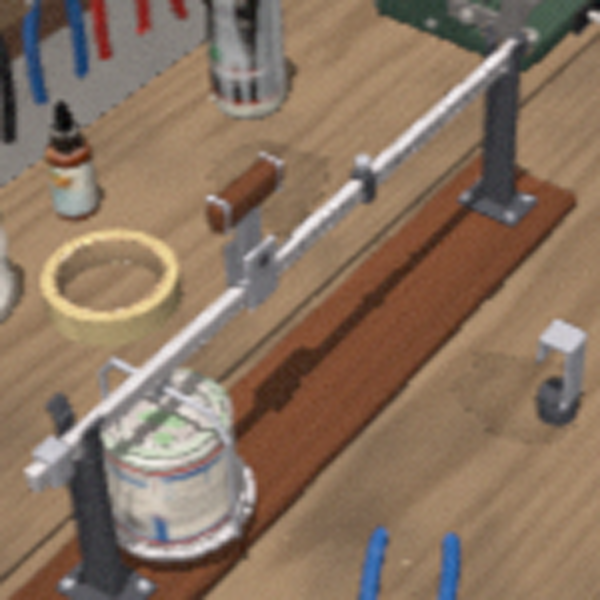

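The crops show the larger weight with a dark 40 mm disc: its crown is at top (348,245), side (347,182), turned about 30°. The collar is at top (250,173) / side (246,189), and the grip at top (201,166) / side (216,193). Next come masks and triangulation.

```bash
cat > m.py <<'E'
from h import *
s=ctrl.camera('side');t=ctrl.camera('top')
def blob(c,x0,y0,x1,y1,f,name):
    im=c['pixels'][y0:y1,x0:x1];m=f(im.astype(int)).astype(np.uint8)
    n,l,st,ce=cv2.connectedComponentsWithStats(m);i=1+np.argmax(st[1:,4]) 
    k=cv2.findContours((l==i).astype(np.uint8),0,2)[0][0]
    r=cv2.minAreaRect(k);print(name,'area',st[i,4],'cen',ce[i]+[x0,y0],'rect',np.round(np.array(r[0])+[x0,y0],1),np.round(r[1],1),round(r[2],1));return ce[i]+[x0,y0]
grey=lambda lo:(lambda im:(im.min(2)>lo)&(im.max(2)-im.min(2)<25))
brown=lambda im:(im[...,2]-im[...,0]>45)&(im[...,2]<165)
E
python3 - <<'E'
from m import *
a=blob(t,335,232,362,258,grey(140),'crownT')
b=blob(s,335,172,362,190,grey(150),'crownS');print(tri(t,a,s,b))
a=blob(t,248,225,270,240,grey(140),'smallT')
b=blob(s,285,222,310,232,grey(150),'smallS');print(tri(t,a,s,b))
print(t['pixels'][236:254,338:358].min(2)); print(s['pixels'][176:196,338:358].min(2))
# beam in top view: bright rows by column
im=t['pixels'].astype(int)
for u in range(140,325,10):
    if 150<u<195:continue
    v=np.arange(166,182);w=np.clip(im[166:182,u].min(1)-130,0,None);print(u,round((w*v).sum()/max(w.sum(),1),2),w.sum(),end=' | ')
print()
print('row col174',im[172:175,110:135].min(2).mean(0).round(),im[172:175,318:335].min(2).mean(0).round())
print('collar',im[170:177,242:260].min(2))
E
```

```text
crownT area 83 cen [347.80722892 244.62650602] rect [347.7 244.6] [8.9 9.4] 26.6
crownS area 44 cen [347.70454545 183.86363636] rect [347.8 183.8] [7.8 5.7] 45.0
(array([ 0.42360256, -0.24377836,  0.07813445]), np.float64(0.0009694137852903596))
smallT area 79 cen [257.89873418 232.        ] rect [258. 232.] [8. 8.] 90.0
smallS area 55 cen [295.27272727 228.41818182] rect [295.4 228.7] [9.4 6.3] 26.6
(array([ 0.45448667, -0.01133951,  0.06997966]), np.float64(0.0009248107171147022))
[[112 113 113 112 112 111 112 112 111 112 110 111 110 109 108 108 107 107
  108 110]
 [112 102  95  95  92  94  94  94  94 104 110 110 109 109 106 105 106 106
  106 107]
 [ 93  79  81  86  85  73  68  67  70  86 101 106 106 105 104 103 103 102
  102 103]
 [ 78  83  94  99 100  83  83 102 145 160 127  91  98 103 101 101  99  99
   98  99]
 [ 96  99  95  91  93  89  89 141 182 193 174 138 105  88  93  97  95  94
   94  95]
 [101  97  94  93  92  86  83 163 187 190 190 181 163 139 112  97  94  94
   94  94]
 [ 95  92  98 102  91  72 125 177 190 190 189 189 190 181 167 136 105  98
   99 100]
 [ 88  94 101 102
[... 2931 characters left out ...]
8. 108. 109. 109. 109.
 108. 109. 109. 168. 204. 212. 197. 191. 194. 194. 195.] [200. 200. 201. 201. 201. 201. 159. 104. 101. 100. 104. 106. 106. 105.
 106. 105. 105.]
collar [[ 59  58  59  60  59  57 128 165 179 171 118  60  61  61  61  61  61  61]
 [180 180 179 179 179 163 177 194 196 195 150 122 165 178 178 178 177 178]
 [214 213 214 213 213 196 182 193 198 192 146 139 197 212 212 211 211 212]
 [216 216 215 215 214 196 163 161 171 161 119 168 206 213 213 213 212 212]
 [189 188 189 189 187 169 129 100 109 103  91 166 187 186 187 187 185 184]
 [ 87  83  91  95  88  75  79  83  84  85  81  87  86  82  90  94  87  83]
 [ 74  73  73  74  74  71  58  51  50  51  55  66  71  72  72  71  72  71]]
```

```bash
python3 - <<'E'
from m import *
# sub-pixel edges: fit minAreaRect on upscaled crown
def up(c,x0,y0,x1,y1,thr,k=8):
    g=cv2.resize(c['pixels'][y0:y1,x0:x1].min(2),None,fx=k,fy=k,interpolation=cv2.INTER_CUBIC)
    m=(g>thr).astype(np.uint8);n,l,st,ce=cv2.connectedComponentsWithStats(m);i=1+np.argmax(st[1:,4])
    q=cv2.findContours((l==i).astype(np.uint8),0,1)[0][0]
    b=cv2.boxPoints(cv2.minAreaRect(q)); f=lambda p:(np.array(p)+.5)/k-.5+[x0,y0]
    return f(b),f(ce[i])
b,ce=up(t,338,236,358,254,145)
print(b.round(1),ce.round(2))
P=np.array([plane(t,*p,.081) for p in b]);print(P.round(4),P.mean(0), plane(t,*ce,.081))
for i in range(4):
    d=P[(i+1)%4]-P[i];print(i,'len',np.linalg.norm(d).round(4),'dir',np.degrees(np.arctan2(d[1],d[0])).round(1))
for p in P: print(proj(s,p).round(1))
# disc: dark in top view -> where
C=plane(t,*ce,.081)
print('centre pred disc top px top',proj(t,[C[0],C[1],.026]),'side',proj(s,[C[0],C[1],.026]))
# disc
m=(t['pixels'][230:260,328:362].max(2)<85).astype(np.uint8);ys,xs=np.nonzero(m);print('dark top',xs.min()+328,xs.max()+328,ys.min()+230,ys.max()+230)
m=(s['pixels'][190:214,332:360].max(2)<75).astype(np.uint8);ys,xs=np.nonzero(m);print('dark side',xs.min()+332,xs.max()+332,ys.min()+190,ys.max()+190)
# beam
for u in(140,300): print('beam',plane(t,u,172.55,.152))
print('ends',plane(t,126.8,172.6,.152),plane(t,324.3,172.6,.152))
print('collar faces',plane(t,247.6,172,.16),plane(t,252.6,172,.16))
a=blob(t,185,158,218,171,brown,'gripT');b=blob(s,205,180,228,203,brown,'gripS');print(tri(t,a,s,b))
E
```

```text
[[341.6 247. ]
 [346.  238.2]
 [353.9 242.2]
 [349.5 250.9]] [347.82 244.6 ]
[[ 0.417  -0.2268  0.081 ]
 [ 0.4394 -0.2392  0.081 ]
 [ 0.4295 -0.2593  0.081 ]
 [ 0.4072 -0.2469  0.081 ]] [ 0.42325907 -0.24302757  0.081     ] [ 0.42312477 -0.24319986  0.081     ]
0 len 0.0256 dir -28.8
1 len 0.0224 dir -116.3
2 len 0.0255 dir 150.9
3 len 0.0223 dir 63.8
[347.4 187. ]
[342.2 181.9]
[348.6 179.6]
[353.8 184.6]
centre pred disc top px top [342.07668659 245.26365952] side [345.48302113 198.03580282]
dark top 334 344 240 251
dark side 338 350 195 208
beam [0.58966971 0.2790501  0.152     ]
beam [ 0.59506181 -0.11179297  0.152     ]
ends [0.58910631 0.31083236 0.152     ] [ 0.59576615 -0.17204893  0.152     ]
collar faces [0.59272669 0.01736633 0.16      ] [0.59289501 0.0052063  0.16      ]
gripT area 297 cen [201.97979798 163.48484848] rect [201. 164.] [12. 32.] 90.0
gripS area 375 cen [215.80533333 189.704     ] rect [216. 191.] [22. 22.] 90.0
(array([0.59668538, 0.12078301, 0.21841945]), np.float64(0.0005351112109656053))
```

```bash
cat >> h.py <<'E'
from scipy.spatial.transform import Rotation as R
def go(P,yaw=None):
    o=ctrl.get_obs();r=R.from_euler('xyz',o['eef_rot'])
    print('t',round(o['time_s'],2),'pos',o['ee_pos'].round(4),'rot',o['eef_rot'].round(4),'F',o['force'].round(2),'w',round(o['grip_width'],4),'gf',round(float(o['grip_force']),1))
    print('delta tool',r.inv().apply(np.array(P)-o['ee_pos']).round(4),'world',(np.array(P)-o['ee_pos']).round(4))
E
python3 - <<'E'
from m import *
ax=np.array([-.0138,.9999,0]);O=np.array([.5917,.124,.145])
for n,y,z in(('endL',.187,0),('endR',-.307,0),('collar',-.112,.007),('screw',-.112,.021),('grip',0,.081),('forkR',-.28,.024),('hang',-.215,.007)):
    P=O+ax*y+[0,0,z];print(n,P.round(4),'top',proj(t,P).round(1),'side',proj(s,P).round(1))
print(tri(t,(127,172.9),s,(163.5,263.5)),tri(t,(250.5,172),s,(245.7,188)))
E
echo '[[0, 0, 0, 0, 0, -0.136], [0, 0, 0, 0, 0, -0.136], [0, 0, 0, 0, 0, -0.136], [0, 0, 0, 0, 0, -0.136], [0, 0, 0, 0, 0, -0.136], [0, 0, 0, 0, 0, -0.136], [0, 0, 0, 0, 0, 0], [0, 0, 0, 0, 0, 0]]' | python3 shift.py 0.06
python3 -c "
from h import *
go([.4232,-.2432,.13])"
```

```text
endL [0.5891 0.311  0.145 ] top [127.7 173.3] side [163.2 264.4]
endR [ 0.5959 -0.183   0.145 ] top [328.  173.3] side [286.  154.2]
collar [0.5932 0.012  0.152 ] top [249.8 172.6] side [245.7 188.2]
screw [0.5932 0.012  0.166 ] top [249.8 171.2] side [245.6 183.9]
grip [0.5917 0.124  0.226 ] top [200.1 164.8] side [216.3 188.6]
forkR [ 0.5956 -0.156   0.169 ] top [319.2 170.9] side [281.2 151.6]
hang [ 0.5947 -0.091   0.152 ] top [291.6 172.6] side [268.1 168.2]
(array([0.58846568, 0.31100236, 0.14874802]), np.float64(0.0014704528903574448)) (array([0.59485824, 0.01011977, 0.1507816 ]), np.float64(0.0004445851879173384))
time_s: 1.2
ee_pos: [0.1376, -0.5325, 0.2274]
eef_rot: [3.142, -0.0, 1.065]
force: [1.1, -0.8, 0.0]
grip_width: 0.0601
grip_force: 0.0
t 1.2 pos [ 0.1376 -0.5325  0.2274] rot [ 3.1416 -0.      1.0647] F [ 1.09 -0.83  0.03] w 0.0601 gf 0.0
delta tool [0.3915 0.1096 0.0975] world [ 0.2856  0.2893 -0.0974]
```

```bash
echo '[[0.0435, 0.0122, 0.005, 0, 0, 0], [0.0435, 0.0122, 0.005, 0, 0, 0], [0.0435, 0.0122, 0.005, 0, 0, 0], [0.0435, 0.0122, 0.005, 0, 0, 0], [0.0435, 0.0122, 0.005, 0, 0, 0], [0.0435, 0.0122, 0.005, 0, 0, 0], [0.0435, 0.0122, 0.005, 0, 0, 0], [0.0435, 0.0122, 0.005, 0, 0, 0], [0.0435, 0.0122, 0.005, 0, 0, 0], [0, 0, 0, 0, 0, 0]]' | python3 shift.py
echo '[[0, 0, 0, 0, 0, 0], [0, 0, 0, 0, 0, 0], [0, 0, 0, 0, 0, 0]]' | python3 shift.py
python3 -c "
from h import *
go([.4232,-.2432,.0785])
from m import *
im=np.hstack([cv2.resize(c['pixels'][y:y+90,x:x+100],None,fx=4,fy=4) for c,x,y in((t,300,205),(s,295,140))]);cv2.imwrite('pics/a.png',im)"
```

```text
time_s: 2.2
ee_pos: [0.4245, -0.2388, 0.1819]
eef_rot: [-3.141, -0.001, 1.07]
force: [0.1, 0.2, 0.6]
grip_width: 0.0597
grip_force: 0.0
time_s: 2.5
ee_pos: [0.4216, -0.243, 0.1826]
eef_rot: [3.141, 0.0, 1.066]
force: [-0.5, -0.1, 1.0]
grip_width: 0.0597
grip_force: 0.0
t 2.5 pos [ 0.4216 -0.243   0.1826] rot [3.1413e+00 1.0000e-04 1.0662e+00] F [-0.51 -0.13  0.99] w 0.0597 gf 0.0
delta tool [0.0006 0.0014 0.1041] world [ 0.0016 -0.0002 -0.1041]
```

View pics/a.png

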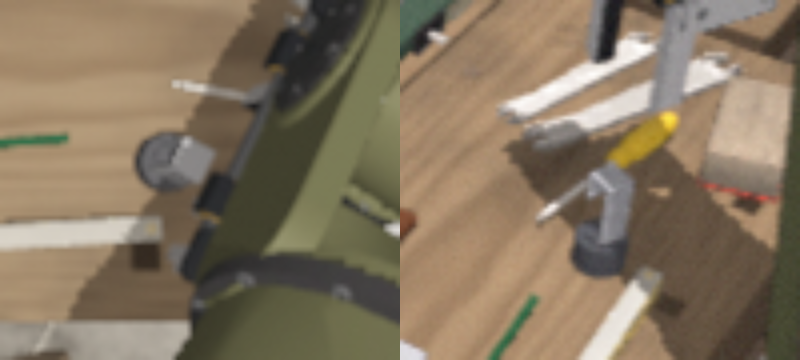

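The picture shows the weight, crown at side (347,183), untouched and the open fingers above it. The offset fits the height, so I'll descend and grip.

```bash
echo '[[0, 0.001, 0.02, 0, 0, 0], [0, 0, 0.02, 0, 0, 0], [0, 0, 0.02, 0, 0, 0], [0, 0, 0.02, 0, 0, 0], [0, 0, 0.014, 0, 0, 0], [0, 0, 0.01, 0, 0, 0], [0, 0, 0, 0, 0, 0], [0, 0, 0, 0, 0, 0]]' | python3 shift.py
python3 -c "
from h import *
go([.4232,-.2432,.0785])"
echo '[[0, 0, 0, 0, 0, 0], [0, 0, 0, 0, 0, 0], [0, 0, 0, 0, 0, 0], [0, 0, 0, 0, 0, 0], [0, 0, 0, 0, 0, 0], [0, 0, 0, 0, 0, 0]]' | python3 shift.py 0.0 15
```

```text
time_s: 3.4
ee_pos: [0.4232, -0.243, 0.0789]
eef_rot: [3.141, 0.0, 1.068]
force: [0.6, 0.2, 0.5]
grip_width: 0.0602
grip_force: 0.0
t 3.4 pos [ 0.4232 -0.243   0.0789] rot [3.1411e+00 1.0000e-04 1.0683e+00] F [0.57 0.22 0.48] w 0.0602 gf 0.0
delta tool [-0.0002  0.0001  0.0004] world [ 0.     -0.0002 -0.0004]
time_s: 4.0
ee_pos: [0.4231, -0.2427, 0.0785]
eef_rot: [3.141, 0.0, 1.069]
force: [0.3, 0.2, 0.7]
grip_width: 0.0239
grip_force: 14.9
```

```bash
echo '[[0, 0, -0.01, 0, 0, 0], [0, 0, -0.02, 0, 0, 0], [0, 0, -0.02, 0, 0, 0], [0, 0, -0.02, 0, 0, -0.1], [0, 0, -0.02, 0, 0, -0.1], [0, 0, -0.0145, 0, 0, -0.1], [0, 0, 0, 0, 0, -0.1], [0, 0, 0, 0, 0, -0.116], [0, 0, 0, 0, 0, 0], [0, 0, 0, 0, 0, 0]]' | python3 shift.py - 20
python3 -c "
from h import *
go([.53,-.091,.183])"
```

```text
time_s: 5.0
ee_pos: [0.423, -0.2426, 0.1832]
eef_rot: [-3.142, -0.0, 1.581]
force: [0.8, 0.8, -2.1]
grip_width: 0.0238
grip_force: 19.9
t 5.0 pos [ 0.423  -0.2426  0.1832] rot [-3.1416e+00 -1.0000e-04  1.5814e+00] F [ 0.78  0.81 -2.07] w 0.0238 gf 19.9
delta tool [0.1504 0.1086 0.0002] world [ 0.107   0.1516 -0.0002]
```

```bash
echo '[[0.02, 0.014, 0, 0, 0, 0], [0.03, 0.022, 0, 0, 0, 0], [0.03, 0.022, 0, 0, 0, 0], [0.03, 0.022, 0, 0, 0, 0], [0.025, 0.018, 0, 0, 0, 0], [0.015, 0.0105, 0, 0, 0, 0], [0, 0, 0, 0, 0, 0], [0, 0, 0, 0, 0, 0], [0, 0, 0, 0, 0, 0]]' | python3 shift.py
python3 -c "
from h import *
go([.5947,-.091,.183])
from m import *
im=np.vstack([cv2.resize(c['pixels'][y:y+70,x:x+160],None,fx=4,fy=4) for c,x,y in((t,210,150),(s,200,130))]);cv2.imwrite('pics/b.png',im)"
```

```text
time_s: 5.9
ee_pos: [0.529, -0.0919, 0.183]
eef_rot: [-3.141, 0.0, 1.583]
force: [-0.4, -0.6, -2.8]
grip_width: 0.0239
grip_force: 20.0
t 5.9 pos [ 0.529  -0.0919  0.183 ] rot [-3.1413  0.      1.583 ] F [-0.36 -0.59 -2.8 ] w 0.0239 gf 20.0
delta tool [ 0.0001  0.0657 -0.0001] world [0.0657 0.0009 0.    ]
```

View pics/b.png

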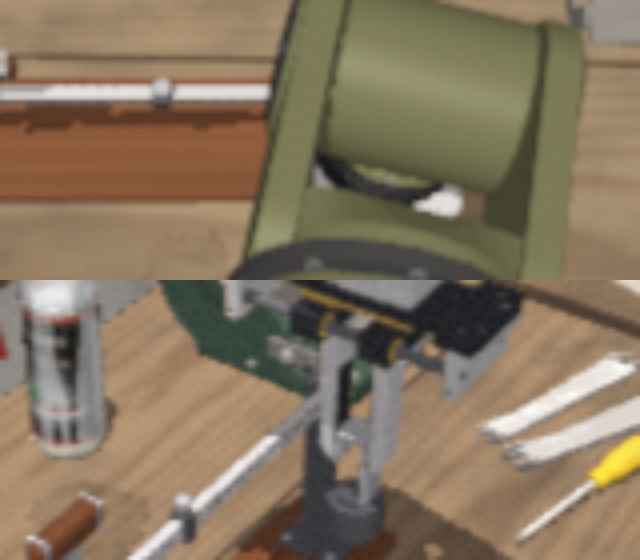

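The side view shows the weight held upright beside the bar at about (287,238), with the hook between the fingers. Next I move it in over the bar.

```bash
echo '[[0, 0.01, 0, 0, 0, 0], [0, 0.012, 0, 0, 0, 0], [0, 0.012, 0, 0, 0, 0], [0, 0.012, 0, 0, 0, 0], [0, 0.012, 0, 0, 0, 0], [0, 0.0077, 0, 0, 0, 0], [0, 0, 0, 0, 0, 0], [0, 0, 0, 0, 0, 0]]' | python3 shift.py
python3 -c "
from h import *
go([.5947,-.091,.1545])"
```

```text
time_s: 6.8
ee_pos: [0.595, -0.0903, 0.1827]
eef_rot: [-3.141, -0.0, 1.585]
force: [-0.6, 0.3, -2.7]
grip_width: 0.024
grip_force: 20.0
t 6.8 pos [ 0.595  -0.0903  0.1827] rot [-3.1411e+00 -1.0000e-04  1.5846e+00] F [-0.56  0.27 -2.74] w 0.024 gf 20.0
delta tool [-0.0007 -0.0003  0.0282] world [-0.0003 -0.0007 -0.0282]
```

```bash
echo '[[0, 0, 0.005, 0, 0, 0], [0, 0, 0.005, 0, 0, 0], [0, 0, 0.005, 0, 0, 0], [0, 0, 0.005, 0, 0, 0], [0, 0, 0.004, 0, 0, 0], [0, 0, 0, 0, 0, 0], [0, 0, 0, 0, 0, 0]]' | python3 shift.py
echo '[[0, 0, 0.0015, 0, 0, 0], [0, 0, 0.0015, 0, 0, 0], [0, 0, 0, 0, 0, 0], [0, 0, 0, 0, 0, 0]]' | python3 shift.py
python3 -c "
from h import *
go([.5947,-.091,.1545])
from m import *
im=np.vstack([cv2.resize(c['pixels'][y:y+70,x:x+160],None,fx=4,fy=4) for c,x,y in((t,210,150),(s,200,130))]);cv2.imwrite('pics/d.png',im)"
```

```text
time_s: 7.5
ee_pos: [0.5952, -0.0902, 0.159]
eef_rot: [3.142, 0.0, 1.585]
force: [0.9, 0.1, -2.0]
grip_width: 0.024
grip_force: 20.0
time_s: 7.9
ee_pos: [0.5952, -0.0902, 0.156]
eef_rot: [3.142, -0.0, 1.585]
force: [0.6, 0.6, -2.1]
grip_width: 0.0238
grip_force: 20.0
t 7.9 pos [ 0.5952 -0.0902  0.156 ] rot [ 3.1415 -0.      1.5848] F [ 0.65  0.59 -2.09] w 0.0238 gf 20.0
delta tool [-0.0008 -0.0005  0.0015] world [-0.0005 -0.0008 -0.0015]
```

View pics/d.png

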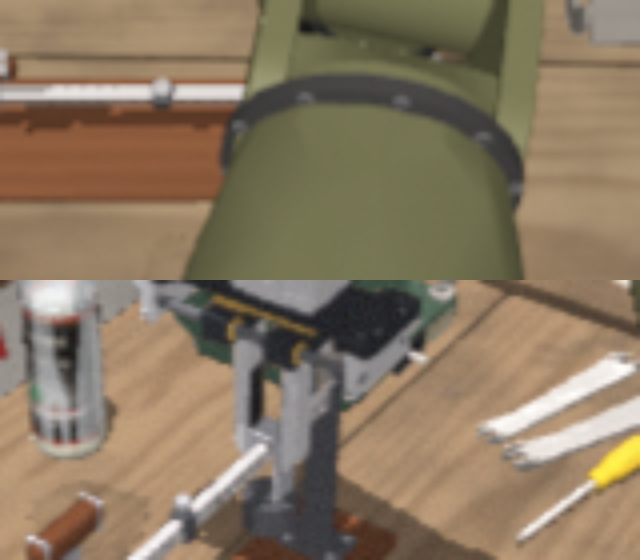

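The side view shows the bar passing through the hook at about (267,168), disc below. I lower it until it touches.

```bash
echo '[[0, 0, 0.001, 0, 0, 0], [0, 0, 0, 0, 0, 0], [0, 0, 0, 0, 0, 0]]' | python3 shift.py | sed -n '2p;4p'
echo '[[0, 0, 0.001, 0, 0, 0], [0, 0, 0, 0, 0, 0], [0, 0, 0, 0, 0, 0]]' | python3 shift.py| sed -n '2p;4p'
```

```text
ee_pos: [0.5951, -0.0902, 0.1549]
force: [-0.1, -0.5, -1.6]
ee_pos: [0.5953, -0.0902, 0.1545]
force: [-1.9, -0.2, 5.0]
```

```bash
echo '[[0, 0, -0.0006, 0, 0, 0], [0.005, 0, 0, 0, 0, 0], [0.01, 0, 0, 0, 0, 0], [0.013, 0, 0, 0, 0, 0], [0.013, 0, 0, 0, 0, 0], [0.013, 0, 0, 0, 0, 0], [0.013, 0, 0, 0, 0, 0], [0.006, 0, 0, 0, 0, 0], [0.003, 0, 0, 0, 0, 0], [0, 0, 0, 0, 0, 0]]' | python3 shift.py| sed -n '2p;4p'
for i in 1 2; do echo '[[0, 0, 0, 0, 0, 0], [0, 0, 0, 0, 0, 0]]' | python3 shift.py| sed -n '2p;4p';done
```

```text
ee_pos: [0.5941, -0.0137, 0.1545]
force: [0.1, 1.9, -0.1]
ee_pos: [0.5941, -0.0144, 0.1545]
force: [-0.1, 2.3, 1.1]
ee_pos: [0.5941, -0.0144, 0.1545]
force: [-0.3, 0.7, 0.5]
```

```bash
for i in 1; do echo '[[0.002, 0, 0, 0, 0, 0], [0.002, 0, 0, 0, 0, 0], [0, 0, 0, 0, 0, 0], [0, 0, 0, 0, 0, 0]]' | python3 shift.py| sed -n '2p;4p';done
echo '[[0.002, 0, 0, 0, 0, 0], [0, 0, 0, 0, 0, 0], [0, 0, 0, 0, 0, 0]]' | python3 shift.py| sed -n '2p;4p'
echo '[[0.001, 0, 0, 0, 0, 0], [0, 0, 0, 0, 0, 0], [0, 0, 0, 0, 0, 0]]' | python3 shift.py| sed -n '2p;4p'
echo '[[0.001, 0, 0, 0, 0, 0], [0, 0, 0, 0, 0, 0], [0, 0, 0, 0, 0, 0]]' | python3 shift.py| sed -n '2p;4p'
```

```text
ee_pos: [0.594, -0.0101, 0.1545]
force: [-0.5, 0.6, 0.3]
ee_pos: [0.594, -0.0081, 0.1546]
force: [-0.7, 0.5, 0.3]
ee_pos: [0.594, -0.0072, 0.1546]
force: [0.3, 1.1, 0.3]
ee_pos: [0.594, -0.0062, 0.1545]
force: [-0.1, -0.2, 0.2]
```

```bash

echo '[[0.001, 0, 0, 0, 0, 0], [0, 0, 0, 0, 0, 0], [0, 0, 0, 0, 0, 0]]' | python3 shift.py| sed -n '2p;4p'
echo '[[0.001, 0, 0, 0, 0, 0], [0, 0, 0, 0, 0, 0], [0, 0, 0, 0, 0, 0]]' | python3 shift.py| sed -n '2p;4p'
python3 -c "
from h import *
from m import *
im=np.vstack([cv2.resize(c['pixels'][y:y+70,x:x+160],None,fx=4,fy=4) for c,x,y in((t,170,150),(s,180,150))]);cv2.imwrite('pics/e.png',im)"
```

```text
ee_pos: [0.594, -0.0051, 0.1545]
force: [-0.3, -0.8, 0.4]
ee_pos: [0.594, -0.0043, 0.1546]
force: [-0.2, -1.0, -0.7]
```

View pics/e.png

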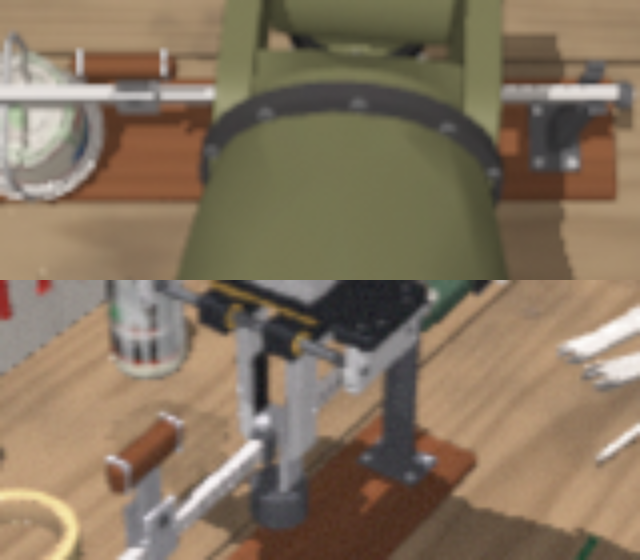

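The side view shows the hook right behind the collar, screw at about (246,185), and probably just touching. I keep nudging.

```bash
for i in 1; do
echo '[[0.001, 0, 0, 0, 0, 0], [0, 0, 0, 0, 0, 0], [0, 0, 0, 0, 0, 0]]' | python3 shift.py| sed -n '2p;4p'
echo '[[0.001, 0, 0, 0, 0, 0], [0, 0, 0, 0, 0, 0], [0, 0, 0, 0, 0, 0]]' | python3 shift.py| sed -n '2p;4p'
echo '[[0.001, 0, 0, 0, 0, 0], [0, 0, 0, 0, 0, 0], [0, 0, 0, 0, 0, 0]]' | python3 shift.py| sed -n '2p;4p'; done
python3 -c "
from h import *
print(ctrl.get_obs()['moment'])"
```

```text
ee_pos: [0.5939, -0.0034, 0.1545]
force: [0.2, -4.9, -1.4]
ee_pos: [0.5939, -0.0022, 0.1546]
force: [0.8, -4.6, -0.1]
ee_pos: [0.5939, -0.0011, 0.1546]
force: [-0.2, -3.6, 0.4]
[-0.67650909 -0.09685434 -0.00289594]
```

```bash
echo '[[0, 0, 0, 0, 0, 0], [0, 0, 0, 0, 0, 0], [0, 0, 0, 0, 0, 0], [0, 0, 0, 0, 0, 0]]' | python3 shift.py 0.05
echo '[[0, 0, -0.01, 0, 0, 0], [0, 0, -0.02, 0, 0, 0], [0, 0, -0.03, 0, 0, 0], [0, 0, -0.03, 0, 0, 0], [0, 0, -0.03, 0, 0, 0], [0, 0, -0.02, 0, 0, 0], [-0.03, 0, 0, 0, 0, 0], [-0.05, 0, 0, 0, 0, 0], [-0.05, 0, 0, 0, 0, 0], [-0.05, 0, 0, 0, 0, 0]]' | python3 shift.py
echo '[[-0.03, 0, 0, 0, 0, 0], [0, 0, 0, 0, 0, 0], [0, 0, 0, 0, 0, 0], [0, 0, 0, 0, 0, 0]]' | python3 shift.py
python3 -c "
from h import *
from m import *
im=np.vstack([cv2.resize(c['pixels'][y:y+75,x:x+200],None,fx=4,fy=4) for c,x,y in((t,120,145),(s,160,160))]);cv2.imwrite('pics/f.png',im)
a=blob(t,185,158,218,171,brown,'gripT');b=blob(s,205,170,228,203,brown,'gripS');print(tri(t,a,s,b))
print(t['pixels'][170:177,240:270].min(2))"
```

```text
time_s: 13.3
ee_pos: [0.5939, -0.001, 0.1546]
eef_rot: [3.141, -0.0, 1.585]
force: [-0.5, -0.3, -0.4]
grip_width: 0.049
grip_force: 0.0
time_s: 14.3
ee_pos: [0.5961, -0.1828, 0.2956]
eef_rot: [3.141, 0.0, 1.585]
force: [1.2, 0.7, 0.2]
grip_width: 0.05
grip_force: 0.0
time_s: 14.7
ee_pos: [0.597, -0.21, 0.295]
eef_rot: [3.141, -0.0, 1.586]
force: [-1.0, -0.9, -0.0]
grip_width: 0.0502
grip_force: 0.0
gripT area 229 cen [203.93449782 164.62008734] rect [203.5 164. ] [12. 27.] 90.0
gripS area 254 cen [219.38188976 191.11023622] rect [217.5 191. ] [22. 19.] 90.0
(array([0.59333941, 0.11583292, 0.21339726]), np.float64(0.005038557695100068))
[[ 64  64  63  64  63  63  69 156 181 187 161 145 185 200 201 201 201 199
  200 202 153  71  66  66  66  65  65  65  65  65]
 [189 168 177 188 188 168 139 191 207 204 192 156 182 201 202 202 202 200
  201 203 172 174 186 187 186 186 186 186 186 187]
 [223 212 216 222 222 211 179 186 203 206 192 150 181 203 203 203 202 200
  202 203 180 204 220 219 220 220 220 220 220 220]
 [225 225 225 224 224 223 194 164 176 177 148 135 186 203 204 204 203 201
  202 203 172 202 220 220 221 221 220 220 220 218]
 [199 199 199 199 198 196 170 129 123 111  97 143 190 205 205 204 203 201
  202 203 167 175 192 194 195 193 192 194 194 190]
 [101  97  99 102 101  93  88  90  90  89  90 141 191 205 206 204 203 202
  203 204 159  87  81  91  96  88  82  91  96  88]
 [ 80  72  75  79  79  79  73  61  56  53  52 114 184 200 200 198 198 197
  197 198 151  74  71  66  62  61  62  62  62  62]]
```

View pics/f.png

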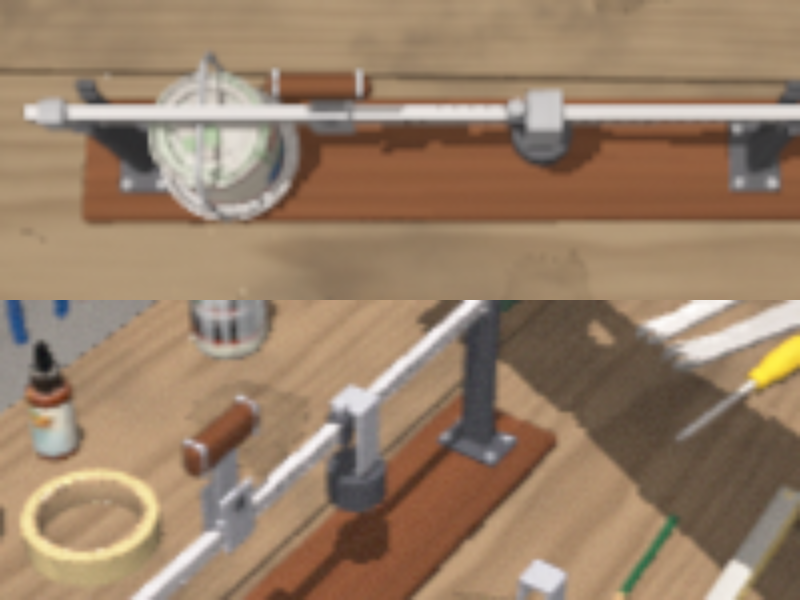

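The weight hangs against the collar: in the top view the collar spans columns 246–250 and the hook 251–260. The beam has shifted about 3 mm to +y, and the grip centre is now at top (199.5,166) / side (215,193.5).

```bash
python3 - <<'E'
from m import *
print(tri(t,(199.5,166.2),s,(215,193.5)))
P,_=tri(t,(199.5,166.2),s,(215,193.5))
print(plane(t,199.5,166.2,.215),plane(s,215,193.5,.215))
# end caps, top and side: bright neighbours
for z in(.215,): print(plane(t,188.8,166,z),plane(t,210.2,166,z))
go([.592,.127,.295])
E
```

```text
(array([0.59263885, 0.12740208, 0.21317955]), np.float64(0.001678605449680453))
[0.59139854 0.12673372 0.215     ] [0.59206145 0.1291932  0.215     ]
[0.59151994 0.15090855 0.215     ] [0.59221381 0.10255273 0.215     ]
t 14.9 pos [ 0.597  -0.2102  0.2949] rot [3.1412e+00 1.0000e-04 1.5861e+00] F [0.24 0.17 0.71] w 0.0501 gf 0.0
delta tool [ 3.372e-01  1.000e-04 -2.000e-04] world [-5.000e-03  3.372e-01  1.000e-04]
```

```bash
echo '[[0.02, 0, 0, 0, 0, 0], [0.04, 0, 0, 0, 0, 0], [0.045, 0, 0, 0, 0, 0], [0.045, 0, 0, 0, 0, 0], [0.045, 0, 0, 0, 0, 0], [0.045, 0, 0, 0, 0, 0], [0.045, 0, 0, 0, 0, 0], [0.032, 0, 0, 0, 0, 0], [0.02, 0, 0, 0, 0, 0], [0, 0, 0, 0, 0, 0]]' | python3 shift.py
echo '[[0, 0, 0, 0, 0, 0], [0, 0, 0, 0, 0, 0]]' | python3 shift.py>/dev/null
python3 -c "
from h import *
go([.592,.127,.218])"
```

```text
time_s: 15.9
ee_pos: [0.5912, 0.1292, 0.2946]
eef_rot: [-3.142, -0.0, 1.589]
force: [0.8, -1.3, 0.3]
grip_width: 0.0503
grip_force: 0.0
t 16.1 pos [0.592  0.1252 0.2946] rot [3.1415e+00 1.0000e-04 1.5842e+00] F [-0.29 -0.56  0.19] w 0.0501 gf 0.0
delta tool [0.0018 0.     0.0766] world [-0.      0.0018 -0.0766]
```

```bash
echo '[[0.002, 0, 0.01, 0, 0, 0], [0, 0, 0.015, 0, 0, 0], [0, 0, 0.015, 0, 0, 0], [0, 0, 0.015, 0, 0, 0], [0, 0, 0.012, 0, 0, 0], [0, 0, 0.0096, 0, 0, 0], [0, 0, 0, 0, 0, 0], [0, 0, 0, 0, 0, 0]]' | python3 shift.py
echo '[[0, 0, 0, 0, 0, 0], [0, 0, 0, 0, 0, 0], [0, 0, 0, 0, 0, 0], [0, 0, 0, 0, 0, 0], [0, 0, 0, 0, 0, 0], [0, 0, 0, 0, 0, 0], [0, 0, 0, 0, 0, 0]]' | python3 shift.py 0.0 50
```

```text
time_s: 16.9
ee_pos: [0.5923, 0.1277, 0.2183]
eef_rot: [3.141, -0.0, 1.585]
force: [-0.0, 0.1, 0.0]
grip_width: 0.05
grip_force: 0.0
time_s: 17.6
ee_pos: [0.592, 0.1278, 0.218]
eef_rot: [-3.141, -0.0, 1.585]
force: [-1.6, -0.4, 1.4]
grip_width: 0.0138
grip_force: 50.0
```

```bash
echo '[[0, 0, -0.0005, 0, 0, 0], [0, 0, -0.001, 0, 0, 0], [0, 0, -0.0015, 0, 0, 0], [0, 0, -0.002, 0, 0, 0], [0, 0, -0.002, 0, 0, 0], [0, 0, -0.002, 0, 0, 0], [0, 0, -0.002, 0, 0, 0], [0, 0, -0.002, 0, 0, 0], [0, 0, -0.001, 0, 0, 0], [0, 0, 0, 0, 0, 0]]' | python3 shift.py
echo '[[0, 0, -0.0005, 0, 0, 0], [0, 0, -0.001, 0, 0, 0], [0, 0, -0.0015, 0, 0, 0], [0, 0, -0.002, 0, 0, 0], [0, 0, -0.002, 0, 0, 0], [0, 0, -0.002, 0, 0, 0], [0, 0, -0.002, 0, 0, 0], [0, 0, -0.002, 0, 0, 0], [0, 0, -0.002, 0, 0, 0], [0, 0, -0.002, 0, 0, 0]]' | python3 shift.py
echo '[[0, 0, -0.002, 0, 0, 0], [0, 0, -0.002, 0, 0, 0], [0, 0, -0.002, 0, 0, 0], [0, 0, -0.002, 0, 0, 0], [0, 0, -0.002, 0, 0, 0], [0, 0, -0.002, 0, 0, 0], [0, 0, -0.002, 0, 0, 0], [0, 0, -0.0015, 0, 0, 0], [0, 0, -0.001, 0, 0, 0], [0, 0, -0.0005, 0, 0, 0]]' | python3 shift.py
for i in 1 2; do echo '[[0, 0, -0.0005, 0, 0, 0], [0, 0, -0.0005, 0, 0, 0], [0, 0, 0, 0, 0, 0], [0, 0, 0, 0, 0, 0], [0, 0, 0, 0, 0, 0], [0, 0, 0, 0, 0, 0], [0, 0, 0, 0, 0, 0], [0, 0, 0, 0, 0, 0], [0, 0, 0, 0, 0, 0], [0, 0, 0, 0, 0, 0]]' | python3 shift.py;done
python3 -c "
from h import *
from m import *
cv2.imwrite('pics/g.png',cv2.resize(s['pixels'][130:290,130:330],None,fx=3.7,fy=3.7,interpolation=2))
o=ctrl.get_obs();print(o['moment'])"
```

```text
time_s: 18.6
ee_pos: [0.5921, 0.1278, 0.2321]
eef_rot: [3.141, -0.0, 1.585]
force: [0.3, -0.6, -8.5]
grip_width: 0.0136
grip_force: 50.0
time_s: 19.6
ee_pos: [0.5921, 0.1278, 0.2491]
eef_rot: [3.142, -0.0, 1.585]
force: [-0.2, -0.8, -8.6]
grip_width: 0.0136
grip_force: 50.0
time_s: 20.6
ee_pos: [0.5921, 0.1278, 0.2661]
eef_rot: [3.142, -0.0, 1.585]
force: [0.2, -0.1, -8.5]
grip_width: 0.0138
grip_force: 50.0
time_s: 21.6
ee_pos: [0.5921, 0.1278, 0.2669]
eef_rot: [-3.142, 0.0, 1.585]
force: [0.3, 0.3, -8.1]
grip_width: 0.0135
grip_force: 50.0
time_s: 22.6
ee_pos: [0.5921, 0.1277, 0.2679]
eef_rot: [-3.142, -0.0, 1.585]
force: [-0.2, 0.4, -8.5]
grip_width: 0.0138
grip_force: 50.0
[-0.06884011 -0.08774759  0.00413757]
```

View pics/g.png

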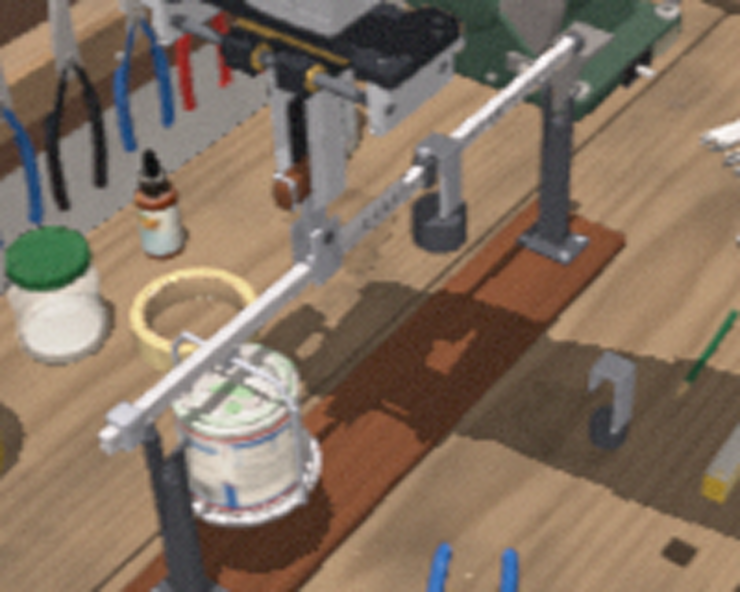

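The side picture shows the scale hanging clear of its forks, tin upright and hook against the collar. I check the beam ends, left (158.4,248) and right (286.2,140.3), for tilt.

```bash
python3 - <<'E'
from m import *
ax=np.array([-.0138,.9999,0]);O=np.array([.592,.127,.195])
for y,p in((.187,(158.4,248.1)),(-.307,(286.2,140.3))):
    P=O+ax*y;print(P,proj(s,P)); 
    # ray with the vertical plane of beam (x ~ const)
    o,d=ray(s,*p);k=(P[0]-o[0])/d[0];print(o+k*d)
# bar centre line in side image by bright columns -> intersect with beam's vertical plane
im=s['pixels'].astype(int)
n=np.array([.9999,.0138,0])
pts=[]
for u in list(range(170,205,3))+list(range(258,282,3)):
    P=[proj(s,O+ax*y+[0,0,.007]) for y in np.linspace(.187,-.307,300)];v0=int(round(np.interp(u,[p[0] for p in P],[p[1] for p in P])))
    v=np.arange(v0-8,v0+9);w=im[v,u].min(1)>185
    if w.sum()<2: continue
    vc=v[w].mean();o,d=ray(s,u,vc);q=o+d*(n@(O-o)/(n@d));pts.append((q[1],q[2],w.sum()))
pts=np.array(pts);print(pts.round(4));f=np.polyfit(pts[:,0],pts[:,1],1);print('tilt deg',np.degrees(np.arctan(f[0])))
E
```

```text
[0.5894194 0.3139813 0.195    ] [158.6502945  249.01354677]
[0.5894194  0.31411922 0.19782964]
[ 0.5962366 -0.1799693  0.195    ] [286.1460446  139.62542174]
[ 0.5962366  -0.18045118  0.19255879]
[[ 0.2798  0.1996  4.    ]
 [ 0.2705  0.2007  4.    ]
 [ 0.2611  0.2018  4.    ]
 [ 0.2528  0.1965  5.    ]
 [ 0.2427  0.2006  6.    ]
 [ 0.2339  0.1957  7.    ]
 [ 0.2234  0.2012  4.    ]
 [ 0.2139  0.1997  4.    ]
 [ 0.2038  0.2009  4.    ]
 [ 0.1938  0.2007  5.    ]
 [ 0.1836  0.2006  4.    ]
 [ 0.1732  0.2018  4.    ]
 [-0.0434  0.2006  3.    ]
 [-0.0569  0.2004  4.    ]
 [-0.0707  0.2002  3.    ]
 [-0.0847  0.2016  3.    ]
 [-0.099   0.1998  3.    ]
 [-0.1134  0.2012  3.    ]
 [-0.128   0.201   4.    ]
 [-0.143   0.2008  3.    ]]
tilt deg -0.15067578406345214
```

Level to about 0.2°, 50 mm up, with the full 8.5 N carried. Let it settle, then hand in.

```bash
echo '[[0, 0, 0, 0, 0, 0], [0, 0, 0, 0, 0, 0], [0, 0, 0, 0, 0, 0], [0, 0, 0, 0, 0, 0], [0, 0, 0, 0, 0, 0], [0, 0, 0, 0, 0, 0], [0, 0, 0, 0, 0, 0], [0, 0, 0, 0, 0, 0], [0, 0, 0, 0, 0, 0], [0, 0, 0, 0, 0, 0]]' | python3 shift.py
python3 -c "
from station import ctrl
print(ctrl.hand_in())"
```

```text
time_s: 23.8
ee_pos: [0.5921, 0.1278, 0.268]
eef_rot: [-3.142, 0.0, 1.585]
force: [0.6, -0.4, -8.4]
grip_width: 0.0138
grip_force: 50.0
the job is handed in; nothing more can be done
None
```

The job is handed in at 23.8 s: the larger weight hangs against the collar and the arm holds the scale 5 cm up by its handle, beam level to about 0.2°, tin upright on its pan, smaller weight untouched; no verdict was returned.

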